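# Sort ratchet clamps by open or shut jaws

### The job

Sort the two ratchet clamps on the lab bench for the washer: slide the one whose jaws are open onto the blue mat, and the one whose jaws are ratcheted shut onto the yellow mat. Push them over the bench without lifting them, and leave the open one open and the shut one shut; a clamp counts as on a mat when its hinge pin is well over it, flat, even if its ends overhang. Do not disturb the spatula, bottle, pot and basket.

Things in the scene. Friction and masses are not known exactly. Their poses are not given: they have to be found in the camera images.
- clamp_a_pin (a point): hinge pin centre (boss 18 mm across), 6 mm above the bench, of one of two look-alike scissor-like ratchet clamps lying flat: 155 mm long, 12 mm thick, 85 g, green shanks and rings, steel jaws. x points to the jaw tips, 60 mm ahead of the pin; z up. Rings (39 mm outside, 20 inside) are centred 75 mm behind it, when shut 20 mm to either side. May be open or shut: see its joint
- clamp_a_arm (a joint): opening of clamp a: 0 rad = jaws together, ratchet engaged (holds 1.5 N m); over 0.4 = released, jaws and handles visibly apart (hinge stiff, 0.12 N m, stays put). The half with its ring at +y and its jaw (8 mm wide) at -y carries the pin's axes; the other, its mirror image, turns by this angle about the pin, counter-clockwise from above
- clamp_b_pin (a point): hinge pin centre (boss 18 mm across), 6 mm above the bench, of one of two look-alike scissor-like ratchet clamps lying flat: 155 mm long, 12 mm thick, 85 g, green shanks and rings, steel jaws. x points to the jaw tips, 60 mm ahead of the pin; z up. Rings (39 mm outside, 20 inside) are centred 75 mm behind it, when shut 20 mm to either side. May be open or shut: see its joint
- clamp_b_arm (a joint): opening of clamp b: 0 rad = jaws together, ratchet engaged (holds 1.5 N m); over 0.4 = released, jaws and handles visibly apart (hinge stiff, 0.12 N m, stays put). The half with its ring at +y and its jaw (8 mm wide) at -y carries the pin's axes; the other, its mirror image, turns by this angle about the pin, counter-clockwise from above
- blue_mat_centre (a point): centre of the blue mat, a strip 130 mm wide (its x) and 600 mm long (its y, left-right), along the near or the far side of the row of clamps; a film under 1 mm thick, so that clamps slide onto it without a step. z is up.
- yellow_mat_centre (a point): centre of the yellow mat, a strip 130 mm wide (its x) and 600 mm long (its y, left-right), along the near or the far side of the row of clamps; a film under 1 mm thick, so that clamps slide onto it without a step. z is up.
- spray_bottle: white spray bottle with blue collar, 76 mm across, 214 mm tall, origin at the centre of its underside
- specimen_pot: small pot with a red lid, 64 mm across, 65 mm tall, origin at the centre of its underside
- spatula: flat white plastic spatula with a blue blade, 150 x 18 x 6 mm, lying in the row beside the clamps, origin at the centre of its underside, x along it
- cassette_basket: blue basket of green cassettes, 180 x 130 x 60 mm, origin at the centre of its underside
Things that resemble listed ones, but are neither listed nor needed, are in the scene too. Leave any black, brown or pink look-alike of the part that bears clamp_b_pin alone.

How it is judged (in metres and radians):
At the end, for the whole second after the job is handed in: The open clamp's hinge pin is over the blue mat and the shut clamp's over the yellow mat, each at least 5 mm inside the mat's edge; both lie flat on the bench and at rest; the open one is still open (joint over 0.3 rad), the shut one still shut (under 0.1 rad) (x of clamp_a_pin in the frame of blue_mat_centre between -0.06 and 0.06 m and y of clamp_a_pin in the frame of blue_mat_centre between -0.295 and 0.295 m and height (world z) of each of clamp_a_pin, clamp_b_pin below 0.016 m and angle between each of clamp_a_pin, clamp_b_pin's own z axis and vertical below 0.2 rad and x of clamp_b_pin in the frame of yellow_mat_centre between -0.06 and 0.06 m and y of clamp_b_pin in the frame of yellow_mat_centre between -0.295 and 0.295 m and value of joint clamp_a_arm above 0.3 rad and value of joint clamp_b_arm below 0.1 rad and linear speed of each of clamp_a, clamp_b below 0.02 m/s and angular speed of each of clamp_a, clamp_b below 0.2 rad/s); the robot touches nothing.
It fails at once if a clamp is lifted (its hinge pin more than 35 mm above the bench) (height (world z) of any of clamp_a_pin, clamp_b_pin above 0.035 m).
It fails at once if the open clamp is squeezed shut (joint under 0.2 rad) (value of joint clamp_a_arm below 0.2 rad).
It fails at once if the shut clamp's ratchet is forced open (joint over 0.15 rad) (value of joint clamp_b_arm above 0.15 rad).
It fails at once if the spatula, bottle, pot or basket is moved by more than 30 mm (distance of any of spray_bottle, specimen_pot, spatula, cassette_basket from where it was at the start of the episode above 0.03 m).
It also fails if it takes over 48 s, if anything falls off the work surface, if the arm or the gripper's body presses on something with over 40 N, if the wrist force passes 120 N, or if a joint passes its speed limit or range.

### The arm

A 6-joint arm with a two-finger parallel gripper is mounted at the origin on the work surface. World frame = base frame: x ahead of the robot, y to its left, z up, the work surface at z = 0. Lengths are in mm, angles in rad, forces in N, time in s.
With the tool pointing down it reaches from about 300 to 750 mm from the base axis. Payload 8.5 kg.
Tool frame: the origin (TCP) lies midway between the tips of the shut fingers; the grasp point (between the pads) lies 19 mm behind it; z points along the fingers, y is the line along which they close (so a half turn about z gives the same grasp; the last joint's range is limited). The gripper opens to 88 mm and grips with 3 to 60 N. Pads are 18 mm wide; open, the fingers measure 123 mm over their backs; the gripper's body (75 mm by 187 mm) begins 45 mm behind the grasp point.
Start: joints at [-1.33, 0.381, 1.297, -0, 1.464, -0.215], TCP at [242.091, -493.834, 238.748] pointing down, gripper open.
Joint ranges: [-3.11, 3.11], [-0.89, 2.33], [0.22, 2.48], [-1.42, 4.56], [0.17, 2.85], [-2.88, 2.88]. Speed limits (rad/s): [2.39, 2.39, 3.14, 3.14, 3.14, 3.14].

### API

Orientations are given as a unit quaternion [w, x, y, z].
In Python, from workcell import * gives the robot as it stands. The module is installed in compiled form; this text tells all that it offers.
- The arm moves only by the tool jog_arm, never from a script. Its argument "series" is a list of rows, each a list of 5 numbers: the shift along the tool's x, y, z in mm, then the turn about the tool's z in rad, then the closure, from -1 (fully open) to 1 (shut). A call has 1 to 20 rows; each row is the pose to reach, as a shift and turn from the pose commanded when the call began, along the tool's axes at that moment; what a row does not reach only later rows make up. A row lasts 1/8 s, in which the tool goes at most 62.5 mm and 10.7 degrees, less where a joint would pass 70% of its speed; a pose out of reach is approached as far as the arm can. A call with a gripper value outside its range is refused whole. The fingers move at their own pace and stop on an object; "newtons" is the grip in N (left out, the last holds). Time passes only in rows, so rows that repeat a pose let the fingers close. It gives the time, the measured TCP pose, the force, the opening and the grip force at its end, in the units of the state.
- read_state(): the state, without advancing time (a new reading comes with each control period).
- snapshot(name): name is "scene" or "top" or "wrist"; returns a dict with "frame" (400x640x3 uint8, red, green, blue), "intrinsics" (3x3 intrinsics, pixels), "cam_to_world" (4x4, takes a point from camera to world coordinates). Camera axes: x right, y down, z forward; pixel columns grow to the right and rows downward; lengths in mm; the calibration is good to about 2 mm. A picture is of the moment at which its call begins. There is no depth.
- hand_in(): hands the job in; it is judged then, once.
The state is a dict: "clock": time; "joints": joint angles; "joint_vel": joint speeds; "effort": joint torques, N m; "tcp_pos": TCP position; "eef_rot": TCP orientation; "ft_force": force on the tool from outside, world axes, zero at the start; "ft_torque": the same for the moment, N m; "opening": opening from 0.0 (shut) to 1.0 (fully open); "grasp_force": force on a finger pad.
Only numpy, scipy, OpenCV 4.12 (cv2) and the standard library are available. Lean on these libraries where they do the work, as an engineer would, in place of code of your own. Each camera call takes 0.05 s, during which the arm holds its last target. There are 200 camera calls.

## Working session

There is one attempt and no reset: what is moved stays moved. The work goes in short steps, Python scripts to look and compute and a tool call to move; the robot and the scene stay as the last step left them, time stands still between calls to the robot, and variables do not carry over. Pictures are saved under pics/ and viewed, at most 10 in all, crops included, and the job is handed in when it is done.

Besides the shell and the picture viewer there is one more tool, called after "Emit:" as name(argument=value, ...), one argument or row to a line, values as JSON. jog_arm: Moves the arm, as the interface text tells. Its arguments: {"type":"object","properties":{"series":{"type":"array"},"newtons":{"type":"number"}},"required":["series"]}

```bash
mkdir -p pics; cat > h.py <<'E'
from workcell import *
import numpy as np, cv2
def save(cam,fn):
    s=snapshot(cam); cv2.imwrite(fn,s["frame"][:,:,::-1]); np.savez(fn[:-4],K=s["intrinsics"],T=s["cam_to_world"]); return s
def px(fn,pts,z=6):
    d=np.load(fn[:-4]+".npz"); K,T=d["K"],d["T"]
    p=np.c_[np.array(pts,float),np.ones(len(pts))]@np.linalg.inv(K).T@T[:3,:3].T
    o=T[:3,3]; return o+p*((z-o[2])/p[:,2])[:,None]
E
python3 - <<'E'
from h import *
save("top","pics/top.png");save("scene","pics/scene.png")
s=read_state();print(s["tcp_pos"],s["eef_rot"],s["clock"]);print(np.load("pics/top.npz")["T"])
E
```

```text
[ 242.02761908 -493.58858672  238.20471644] [-6.67413512e-04  9.74144961e-01  2.25922884e-01 -1.54445714e-05] 0.1
[[-3.36519277e-02 -9.75301914e-01  2.18297329e-01  1.81143568e+02]
 [-9.99416096e-01  3.41320048e-02 -1.57248175e-03  4.46962712e+01]
 [-5.91728102e-03 -2.18222781e-01 -9.75881040e-01  1.35056823e+03]
 [ 0.00000000e+00  0.00000000e+00  0.00000000e+00  1.00000000e+00]]
```

View pics/top.png

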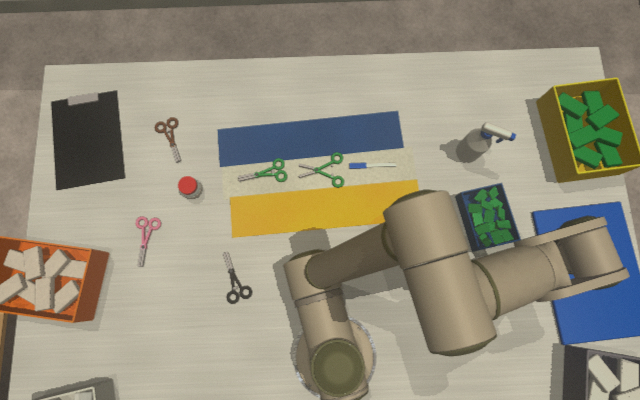

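View pics/scene.png

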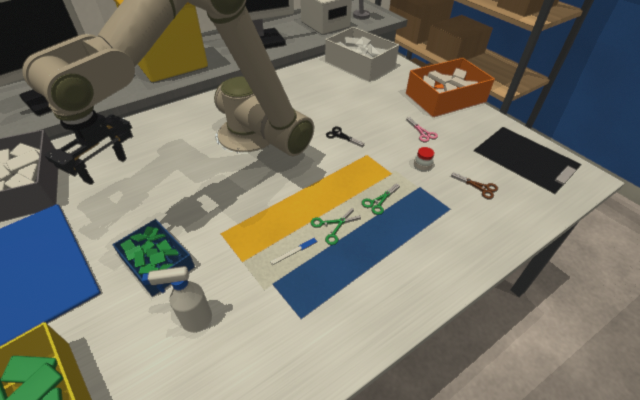

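Green candidates are at top pixels (265,173) and (320,170). The black (237,280), pink (147,240) and brown (170,138) ones are look-alikes to leave alone. The right green one seems open, so I'll check in a crop.

```bash
python3 - <<'E'
from h import *
im=cv2.imread("pics/top.png")[105:245,210:430]
im=cv2.resize(im[25:100],None,fx=3.6,fy=3.6,interpolation=cv2.INTER_CUBIC);cv2.imwrite("pics/crop.png",im)
# mat corners
print(px("pics/top.png",[(218,128),(400,111),(404,147),(221,166),(229,196),(418,180),(233,237)],0).round())
E
```

```text
[[ 723.  351.    0.]
 [ 761. -252.    0.]
 [ 635. -255.    0.]
 [ 592.  340.    0.]
 [ 492.  313.    0.]
 [ 523. -291.    0.]
 [ 360.  299.    0.]]
```

View pics/crop.png

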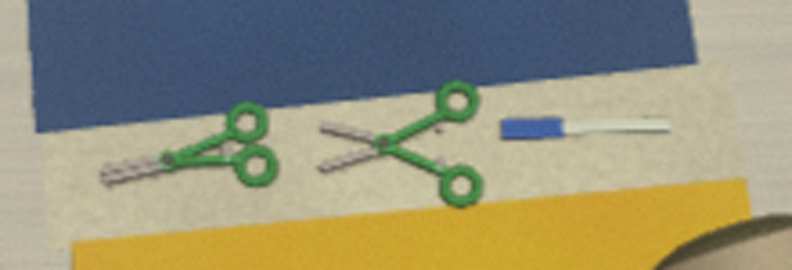

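Crop: the left clamp, pin at crop (168,160), has its jaws together, so it is shut and is clamp_b. It goes to yellow (near side). The right clamp, pin at (384,144), has jaws and handles apart, so it is open and is clamp_a. It goes to blue (far side).

```bash
cat >> h.py <<'E'
def tool():
    s=read_state();w,x,y,z=s["eef_rot"];from scipy.spatial.transform import Rotation as R
    return s,np.array(s["tcp_pos"]),R.from_quat([x,y,z,w]).as_matrix()
def shift(targets,yaw):
    s,p,R=tool();cy=np.arctan2(R[1,0],R[0,0]);print("yaw",cy.round(3),"turn",round(cy-yaw,3))
    for t in targets: print(t,"->",(R.T@(np.array(t)-p)).round(1))
E
python3 - <<'E'
from h import *
c={"b_pin":(168,160),"b_tip":(102,175),"b_ringF":(247,122),"b_ringN":(256,166),"a_pin":(384,144),"a_tipF":(321,126),"a_tipN":(321,169),"a_ringF":(457,101),"a_ringN":(461,187),"spat_l":(501,129),"spat_r":(670,126)}
P=px("pics/top.png",[(210+(u+.5)/3.6-.5,130+(v+.5)/3.6-.5) for u,v in c.values()])
for k,q in zip(c,P):print(k,q.round(0)[:2])
E
```

```text
b_pin [559. 225.]
b_tip [548. 284.]
b_ringF [592. 154.]
b_ringN [551. 147.]
a_pin [567.  33.]
a_tipF [586.  88.]
a_tipN [546.  89.]
a_ringF [605. -34.]
a_ringN [525. -34.]
spat_l [577. -72.]
spat_r [ 575. -223.]
```

```bash
python3 - <<'E'
from h import *
shift([(640,222,238),(640,222,40)],0.2)
E
```

```text
yaw 0.456 turn 0.256
(640, 222, 238) -> [ 672.3 -467.4    1. ]
(640, 222, 40) -> [ 672.3 -467.1  199. ]
```

Emit:
jog_arm(
  series=[
    [672,-467,0,0.256,-0.25],
    [672,-467,0,0.256,-0.25],
    [672,-467,0,0.256,-0.25],
    [672,-467,0,0.256,-0.25],
    [672,-467,0,0.256,-0.25],
    [672,-467,0,0.256,-0.25],
    [672,-467,0,0.256,-0.25],
    [672,-467,0,0.256,-0.25],
    [672,-467,0,0.256,-0.25],
    [672,-467,0,0.256,-0.25],
    [672,-467,0,0.256,-0.25],
    [672,-467,0,0.256,-0.25],
    [672,-467,0,0.256,-0.25],
    [672,-467,0,0.256,-0.25],
    [672,-467,199,0.256,-0.25],
    [672,-467,199,0.256,-0.25],
    [672,-467,199,0.256,-0.25],
    [672,-467,199,0.256,-0.25],
    [672,-467,199,0.256,-0.25],
    [672,-467,199,0.256,-0.25],
  ],
)

```text
clock: 2.6
tcp_pos: [641.3, 221.3, 42.8]
eef_rot: [-0.0, 0.995, 0.1, 0.002]
ft_force: [0.1, -0.1, -0.0]
opening: 0.621
grasp_force: 0.0
```

```bash
python3 - <<'E'
from h import *
save("wrist","pics/w1.png")
s=read_state();print(s["tcp_pos"],s["opening"],s["clock"])
shift([(640,222,4),(560,222,4),(453,222,4)],0.2)
E
```

```text
[641.13492358 221.36542883  42.57591702] 0.6223304663738292 2.65
yaw 0.2 turn -0.0
(640, 222, 4) -> [-1.2 -0.9 38.6]
(560, 222, 4) -> [-79.6 -16.7  38.2]
(453, 222, 4) -> [-184.4  -38.    37.7]
```

View pics/w1.png

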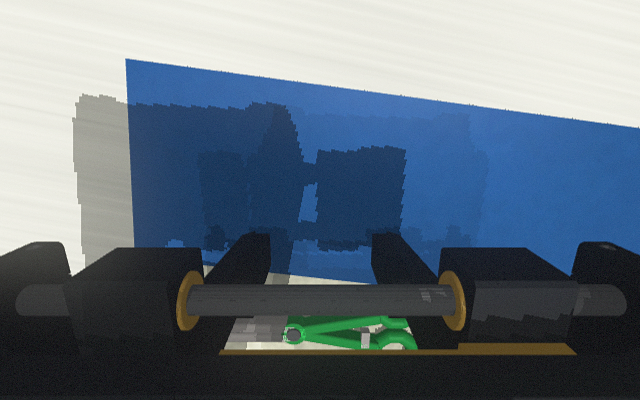

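The wrist view shows the fingers over the blue mat with the shut clamp (pin about (292,335)) on the robot side. Next I'll lower and check the height.

Emit:
jog_arm(
  series=[
    [0,0,25,0,-0.25],
    [0,0,33,0,-0.25],
    [0,0,35,0,-0.25],
    [0,0,35,0,-0.25],
    [0,0,35,0,-0.25],
  ],
)

```text
clock: 3.28
tcp_pos: [640.3, 221.4, 5.5]
eef_rot: [-0.0, 0.995, 0.1, 0.001]
ft_force: [-0.2, -0.5, -0.6]
opening: 0.625
grasp_force: 0.0
```

Emit:
jog_arm(
  series=[
    [-16,-3,1,0,-0.25],
    [-32,-6,1,0,-0.25],
    [-45,-9,1,0,-0.25],
    [-55,-11,1,0,-0.25],
    [-65,-13,1,0,-0.25],
    [-75,-15,1,0,-0.25],
    [-85,-17,1,0,-0.25],
    [-95,-19,1,0,-0.25],
    [-105,-21,1,0,-0.25],
    [-115,-23,1,0,-0.25],
    [-125,-25,1,0,-0.25],
    [-135,-27,1,0,-0.25],
    [-145,-29,1,0,-0.25],
    [-155,-31,1,0,-0.25],
    [-165,-33,1,0,-0.25],
    [-173,-35,1,0,-0.25],
    [-179,-36,1,0,-0.25],
    [-183,-37,1,0,-0.25],
    [-183,-37,1,0,-0.25],
    [-165,-33,0,0,-0.25],
  ],
)

```text
clock: 5.78
tcp_pos: [470.9, 220.9, 4.6]
eef_rot: [0.0, 0.995, 0.1, -0.001]
ft_force: [0.3, -0.4, -0.3]
opening: 0.627
grasp_force: 0.0
```

Emit:
jog_arm(
  series=[
    [0,0,-50,0,-0.25],
    [0,0,-100,0,-0.25],
    [0,0,-150,0,-0.25],
    [-50,150,-150,0.1,-0.25],
    [-50,220,-150,0.2,-0.25],
    [-50,220,-150,0.2,-0.25],
    [-50,220,-150,0.2,-0.25],
    [-50,220,-150,0.2,-0.25],
    [-50,220,-150,0.2,-0.25],
    [-50,220,-150,0.2,-0.25],
  ],
)

```text
clock: 7.02
tcp_pos: [466.2, -3.6, 154.7]
eef_rot: [-0.0, 1.0, 0.001, -0.0]
ft_force: [1.1, -0.7, 0.5]
opening: 0.623
grasp_force: 0.0
```

```bash
python3 - <<'E'
from h import *
s=save("top","pics/t2.png")
im=cv2.imread("pics/t2.png")[110:245,210:430]
cv2.imwrite("pics/t2c.png",cv2.resize(im,None,fx=3.6,fy=3.6,interpolation=cv2.INTER_CUBIC))
s=read_state();print(s["tcp_pos"],s["clock"])
E
```

```text
[466.25992411  -3.65131309 154.74379965] 7.075
```

View pics/t2c.png

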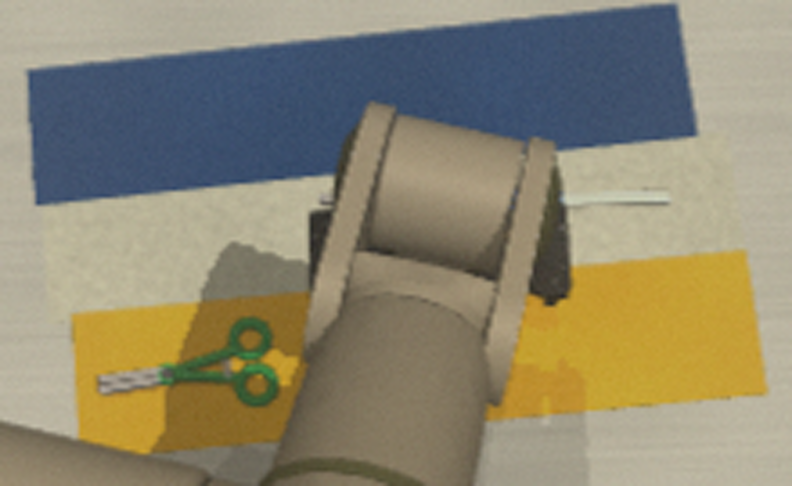

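The shut clamp's pin at crop (168,374) is mid-yellow, so that one is done. Next, the open clamp: line up on its near side at about (478, 33).

Emit:
jog_arm(
  series=[
    [12,-37,0,0,-0.25],
    [12,-37,0,0,-0.25],
    [12,-37,60,0,-0.25],
    [12,-37,110,0,-0.25],
    [12,-37,140,0,-0.25],
    [12,-37,149,0,-0.25],
    [12,-37,149,0,-0.25],
    [12,-37,149,0,-0.25],
  ],
)

```text
clock: 8.07
tcp_pos: [479.0, 32.2, 6.9]
eef_rot: [0.0, 1.0, 0.0, 0.001]
ft_force: [0.2, 0.1, -0.2]
opening: 0.626
grasp_force: 0.0
```

Emit:
jog_arm(
  series=[
    [16,0,1,0,-0.25],
    [28,0,1,0,-0.25],
    [38,0,1,0,-0.25],
    [46,0,1,0,-0.25],
    [54,0,1,0,-0.25],
    [62,-2,1,0,-0.25],
    [72,-4,1,0,-0.25],
    [82,-6,1,0,-0.25],
    [92,-8,1,0,-0.25],
    [102,-10,1,0,-0.25],
    [112,-12,1,0,-0.25],
    [122,-14,1,0,-0.25],
    [132,-15,1,0,-0.25],
    [140,-15,1,0,-0.25],
    [147,-15,1,0,-0.25],
    [153,-15,1,0,-0.25],
    [157,-15,1,0,-0.25],
    [160,-15,1,0,-0.25],
    [160,-15,1,0,-0.25],
    [140,-15,0,0,-0.25],
  ],
)

```text
clock: 10.58
tcp_pos: [618.8, 47.2, 5.7]
eef_rot: [0.0, 1.0, -0.0, 0.001]
ft_force: [0.3, -0.2, 0.2]
opening: 0.626
grasp_force: 0.0
```

Emit:
jog_arm(
  series=[
    [0,0,-50,0,-0.25],
    [0,0,-100,0,-0.25],
    [0,0,-150,0,-0.25],
    [-50,0,-200,0,-0.25],
    [-100,60,-200,0,-0.25],
    [-150,120,-200,0,-0.25],
    [-180,180,-200,0,-0.25],
    [-180,240,-200,0,-0.25],
    [-180,300,-200,0,-0.25],
    [-180,360,-200,0,-0.25],
    [-180,400,-200,0,-0.25],
    [-180,400,-200,0,-0.25],
    [-180,400,-200,0,-0.25],
  ],
)

```text
clock: 12.2
tcp_pos: [438.0, -352.3, 205.5]
eef_rot: [-0.0, 1.0, -0.0, -0.0]
ft_force: [-0.5, -0.3, -0.5]
opening: 0.625
grasp_force: 0.0
```

```bash
python3 - <<'E'
from h import *
s=save("top","pics/t3.png")
im=cv2.imread("pics/t3.png")[110:245,210:430]
cv2.imwrite("pics/t3c.png",cv2.resize(im,None,fx=3.6,fy=3.6,interpolation=cv2.INTER_CUBIC))
E
```

```text
(no output)
```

View pics/t3c.png

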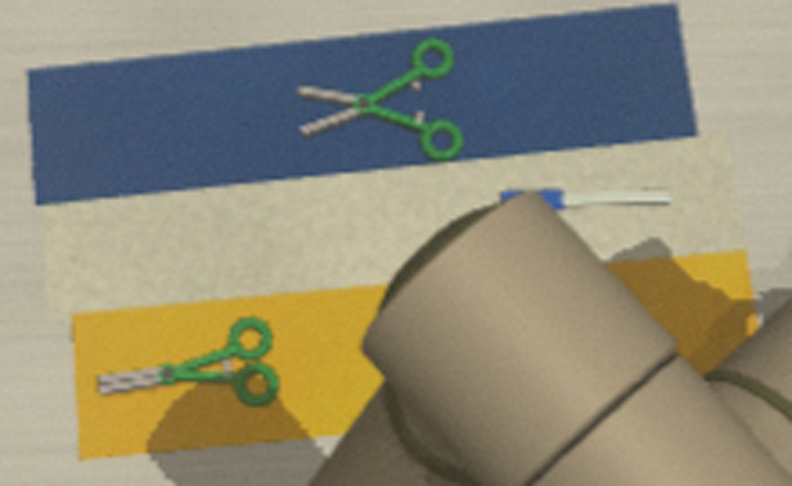

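The open clamp's pin at crop (364,103) is mid-blue and it is still open. The shut clamp's pin at (168,374) is mid-yellow. The spatula hasn't moved and the arm is clear.

```bash
python3 -c "
from workcell import *
print(hand_in())"
```

```text
the job is handed in; nothing more can be done
None
```

I handed the job in at about 12 s on the robot's clock: in the last picture the open clamp lay open on the blue mat, the shut clamp lay shut on the yellow mat, and the spatula had not moved; the bottle, pot and basket were not in that crop, and hand-in returned no verdict.

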